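# Turn a welded coupon over on its cooling grate with a thin lifter

## Task

Turn the freshly welded coupon over on its cooling grate, weld cap down, by sliding the blade of the thin lifter under its edge at the grate's open end and tipping it up and over; the steel is too hot to touch, so keep the gripper off it. The lifter's handle is sunk in the foam of its tray, so it comes out only by the neck: lay it flat on the bench and let go, then take it again by its wooden handle for the work. Leave the coupon lying flat on the grate's bars and the lifter lying flat on the bench, and do not disturb the hammer or the two steel offcuts.

Things in the scene. Friction and masses are not known exactly. Their poses are not given: they have to be found in the camera images.
- grate: Low fixed grate of four dark bars on edge, in an angle-iron frame 154 mm wide. Origin on the bench under its centre; x along the bars, from the open end (-x, robot side, no rim) to the closed end. Bars 4 mm thick at y = +-28 and +-62 mm, x -90 to 94, z 12 to 32. Rims 40 mm high, 4 thick, at y = +-75 and x = 96. Flat cross-members 20 mm wide, z 4 to 12, under the bars at x = -78 and 70.
- grate_slot (a point): Mouth of the clear slot between the grate's two middle bars, at the open end: 90 mm to -x of the grate's centre, level with the bar tops (32 mm above the bench), same axes as the grate. The slot is 52 mm wide (y), 20 mm high below what lies on the bars (cross-member top 20 mm below this point), open to -x and upward.
- coupon_center (a point): Centre of the loose weld coupon: grey steel plate 70 (x) x 100 (y) x 6 mm, about 0.34 kg, lying flat on the bars, x nearly along them, its -x edge 2 to 16 mm inside the open end. z points out of the face with the weld cap (pale rippled bead along x, 10 wide, 2 proud, coloured tint beside it): up at first, down when done. The other face is flat with a thin dark line.
- coupon_pivot (a point): Middle of the coupon's lower +x edge (35 mm ahead of its centre, 3 mm below), axes as the coupon. Tipped up by its -x edge, the coupon turns about this edge, held on the bars by friction alone. Upright it can stand on its 6 mm thick end; it must be pushed some 10 degrees past upright to fall over towards the closed end.
- lifter_neck (a point): The thin lifter, a loose hand tool 210 mm long, 0.16 kg: centre of its steel neck (about its balance point), a bar 50 long (x), 10 wide (y), 18 mm high. x runs from handle to blade tip, z up; its whole underside is one plane, 9 mm below this point. It starts lying in the tray, where fingers get round it only here, in the hand channel.
- lifter_handle (a point): Centre of the lifter's wooden handle, 100 long (x), 24 wide, 28 mm high, 75 mm behind the neck's centre; axes as the lifter. The lifter's underside is 14 mm below this point.
- lifter_tip (a point): Middle of the front edge of the lifter's flat steel blade, half-way through its thickness, 85 mm ahead of the neck's centre; axes as the lifter. Blade 60 long (x), 34 wide, 3 mm thick, its underside level with that of neck and handle.
- tray: Fixed aluminium tool tray with dark foam blocks, 246 x 114 mm, 46 mm high, x from -141 to 105 mm. Origin on the bench under the lifter's neck, x the way the lifter points. Handle pocket (30 mm wide) at -x, blade pocket (40 wide) at +x, their floors 16 mm above the bench carry the lifter. Between them, x = -28 to 28, a hand channel crosses the whole tray, floor 2 mm above the bench.
- hammer_center (a point): Bystander: ball-peen hammer lying on the bench, wooden handle, 320 mm long, 30 high, x towards its head. This point is on the handle, 90 mm from the head's centre.
- angle_center (a point): Bystander: offcut of angle iron, 80 x 40 x 40 mm, centre of its bounding box.
- tube_center (a point): Bystander: offcut of square steel tube, 60 x 40 x 40 mm, its centre.
Things that resemble listed ones, but are neither listed nor needed, are in the scene too. Leave any orange look-alike of the part that bears coupon_center alone. What is meant by the part that bears lifter_neck is not blue, and is the smaller of those in its own colour.

How it is judged:
By the outcome, as a careful person would: the job done as asked, in the order asked, and still so for the second after the job is handed in, with the robot touching nothing.
It also fails if it takes over 58 s, if anything falls off the work surface, if the arm or the gripper's body presses on something with over 40 N, if the wrist force passes 120 N, or if a joint passes its speed limit or range.

## Robot

A 6-joint arm with a two-finger parallel gripper is mounted at the origin on the work surface. World frame = base frame: x ahead of the robot, y to its left, z up, the work surface at z = 0. Lengths are in m, angles in rad, forces in N, time in s.
With the tool pointing down it reaches from about 0.325 to 0.875 m from the base axis. Payload 4.4 kg.
Tool frame: the origin (TCP) lies between the finger pads; the fingertips stand 22 mm ahead of it and the grasp point (between the pads) lies 3 mm ahead of it; z points along the fingers, y is the direction in which the jaws open and shut (so a half turn about z gives the same grasp; the last joint's range is limited). The gripper opens to 85 mm and grips with 20 to 120 N. Pads are 22 mm wide; open, the fingers measure 114 mm over their backs; the gripper's body (76 mm by 85 mm) begins 54 mm behind the grasp point. The pads swing forward as they close: fully open they stand 13 mm farther back than shut.
Start: joints at [1.137, 0.207, 1.542, -0, 1.393, -0.15], TCP at [0.161, 0.552, 0.253] pointing down, gripper open.
Joint ranges: [-2.73, 2.73], [-0.86, 2.22], [0.23, 2.46], [-1.11, 4.25], [0.08, 2.63], [-2.82, 2.82]. Speed limits (rad/s): [2.79, 2.79, 3.14, 3.14, 3.14, 3.14].

## Interface

Orientations are given as a 3x3 rotation matrix whose columns are the frame's x, y, z axes.
In Python, from plant import manip gives the robot as it stands.
- The arm moves only by the tool servo_tool, never from a script. Its argument "commands" is a list of rows, each an object with "rotation": the turn, a rotation vector about the tool's x, y, z scaled (see below), a list of three; "offset": the shift along the tool's x, y, z scaled (see below), a list of three; "grip": the gripper command: -1 is fully open, 1 is shut, values between are in proportion. A call has 1 to 10 rows; each row is the pose to reach, as a shift and turn from the pose commanded when the call began, along the tool's axes at that moment; what a row does not reach only later rows make up. The controller multiplies each number of a shift by 0.1 m and each number of a turn by 45 degrees. A row lasts 1/10 s, in which the tool goes at most 50 mm and 8.59 degrees, less where a joint would pass 70% of its speed; a pose out of reach is approached as far as the arm can. A call with a number of a shift or a turn outside -1 to 1 is refused whole. A call with a gripper value outside its range is refused whole. The fingers move at their own pace and stop on an object; the grip force is fixed at half the most. Time passes only in rows, so rows that repeat a pose let the fingers close. It gives the time, the measured TCP pose, the force and the opening at its end, in the units of the state.
- manip.get_obs(): the state, without advancing time (a new reading comes with each control period).
- manip.capture(name): name is "side" or "top" or "wrist"; returns a dict with "frame" (420x560x3 uint8, red, green, blue), "fx", "fy", "cx", "cy" (pixels), "extrinsics" (4x4, takes a point from camera to world coordinates). Camera axes: x right, y down, z forward; pixel columns grow to the right and rows downward; lengths in m; the calibration is good to about 2 mm. A picture is of the moment at which its call begins. There is no depth.
- manip.job_done(): hands the job in, once; it reports no verdict.
Trained networks look in a picture, given as the dict that the camera call returned (one of the last four; its "shot" number tells which), for a name from the list of things; names that differ only in an ending like _2 or _b are one class to them, and where a whole thing is asked for, a point or a joint stands for the part that bears it (a point fixed in the world has none). Each returns a list of dicts, best first, with "score" (0 to 1); they miss things now and then, are a little off and sometimes report something else, mostly with a low value. They report only what shows in the picture. A call takes as long as a camera call. They do not tell look-alikes from the thing itself.
- manip.regions_of(label, picture): "region" (420x560 bool, what is visible of it) and "bbox" ([centre column, centre row, width, height] in pixels, round what is visible of it).
The state is a dict: "time": time; "joint_pos": joint angles; "dq": joint speeds; "joint_torque": joint torques, N m; "eef_pos": TCP position; "ee_rot": TCP orientation; "contact_force": force on the tool from outside, world axes, zero at the start; "moment": the same for the moment, N m; "finger_gap": finger opening in m.
Only numpy, scipy, OpenCV 4.12 (cv2) and the standard library are available. Lean on these libraries where they do the work, as an engineer would, in place of code of your own. Each camera call takes 0.05 s, during which the arm holds its last target.

## Working session

There is one attempt and no reset: what is moved stays moved. The work goes in short steps, Python scripts to look and compute and a tool call to move; the robot and the scene stay as the last step left them, time stands still between calls to the robot, and variables do not carry over. Pictures are saved under pics/ and viewed, and the job is handed in when it is done.

Besides the shell and the picture viewer there is one more tool, called by a JSON object that holds its "fn" and its "kwargs". servo_tool: Moves the arm, as the interface text tells. Its arguments: {"type":"object","properties":{"commands":{"type":"array"}},"required":["commands"]}

```bash
ls; mkdir -p pics
cat > h.py <<'E'
import numpy as np, cv2, pickle
from plant import manip
def cap(n,fn=None):
    p=manip.capture(n)
    if fn: cv2.imwrite('pics/'+fn+'.png',p['frame'][:,:,::-1])
    return p
def ray(p,u,v):
    E=np.array(p['extrinsics']); d=np.array([(u-p['cx'])/p['fx'],(v-p['cy'])/p['fy'],1.])
    return E[:3,3],E[:3,:3]@d
def onz(p,u,v,z):
    o,d=ray(p,u,v); return o+d*(z-o[2])/d[2]
def proj(p,X):
    E=np.array(p['extrinsics']); c=E[:3,:3].T@(np.array(X)-E[:3,3]); return np.array([p['fx']*c[0]/c[2]+p['cx'],p['fy']*c[1]/c[2]+p['cy']])
E
python3 - <<'E'
from h import *
for n in ['side','top','wrist']:
    p=cap(n,n+'0'); print(n,p['shot'] if 'shot' in p else p.keys(),np.round(p['extrinsics'],3).tolist(),p['fx'])
    pickle.dump(p,open(n+'0.pkl','wb'))
    if n!='side' or 1:
        for l in ['grate','coupon_center','lifter_neck','tray','hammer_center','angle_center','tube_center']:
            print(l,[(round(r['score'],2),np.round(r['bbox']).tolist()) for r in manip.regions_of(l,p)])
o=manip.get_obs(); print({k:np.round(v,3).tolist() for k,v in o.items()})
E
```

```text
pics
side 1 [[0.757, -0.335, 0.562, -0.267], [-0.654, -0.381, 0.654, -0.689], [-0.005, -0.862, -0.507, 0.674], [0.0, 0.0, 0.0, 1.0]] 468.7273462853809
grate [(0.93, [356.0, 205.0, 100.0, 58.0])]
coupon_center [(0.61, [346.0, 205.0, 43.0, 28.0]), (0.57, [392.0, 254.0, 43.0, 25.0])]
lifter_neck [(0.92, [202.0, 171.0, 20.0, 39.0]), (0.63, [184.0, 227.0, 20.0, 11.0]), (0.58, [234.0, 194.0, 47.0, 20.0])]
tray [(0.72, [241.0, 195.0, 88.0, 56.0])]
hammer_center [(0.95, [414.0, 308.0, 113.0, 88.0])]
angle_center [(0.65, [458.0, 238.0, 37.0, 32.0])]
tube_center [(0.74, [312.0, 172.0, 24.0, 18.0]), (0.26, [413.0, 307.0, 110.0, 90.0])]
top 2 [[0.01, -0.997, 0.08, 0.317], [-1.0, -0.011, -0.014, 0.142], [0.015, -0.08, -0.997, 1.631], [0.0, 0.0, 0.0, 1.0]] 514.4918584402232
grate [(0.73, [304.0, 146.0, 71.0, 65.0])]
coupon_center [(0.78, [364.0, 181.0, 35.0, 34.0]), (0.62, [305.0, 159.0, 33.0, 24.0])]
lifter_neck [(0.67, [222.0, 214.0, 9.0, 67.0]), (0.6, [216.0, 303.0, 53.0, 52.0]), (0.59, [136.0, 201.0, 78.0, 65.0])]
tray [(0.67, [224.0, 211.0, 40.0, 80.0])]
hammer_center [(0.62, [415.0, 224.0, 36.0, 100.0])]
angle_center [(0.62, [392.0, 132.0, 15.0, 30.0])]
tube_center [(0.68, [233.0, 127.0, 16.0, 24.0])]
wrist 3 [[0.28, 0.907, 0.314, 0.079], [0.96, -0.264, -0.091, 0.576], [0.0, 0.327, -0.945, 0.374], [0.0, 0.0, 0.0, 1.0]] 347.5163723450598
grate []
coupon_center []
lifter_neck [(0.92, [67.0, 226.0, 82.0, 172.0]), (0.71, [313.0, 374.0, 145.0, 70.0])]
tray [(0.76, [136.0, 382.0, 117.0, 75.0])]
hammer_center []
angle_center []
tube_center []
{'time': 1.2, 'joint_pos': [1.137, 0.207, 1.541, -0.0, 1.393, -0.151], 'dq': [0.0, 0.001, -0.001, 0.0, 0.001, -0.001], 'joint_torque': [0.001, -38.306, -29.197, -0.0, 0.001, -0.0], 'eef_pos': [0.161, 0.552, 0.253], 'ee_rot': [[-0.96, 0.28, 0.0], [0.28, 0.96, 0.0], [-0.0, 0.0, -1.0]], 'contact_force': [0.363, 0.639, 1.025], 'moment': [0.004, -0.01, 0.028], 'finger_gap': 0.085}
```

View pics/side0.png

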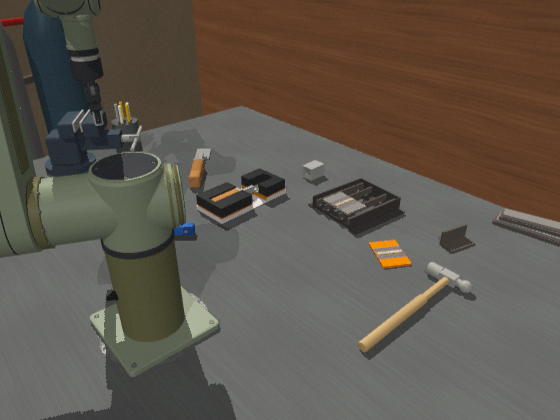

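View pics/top0.png

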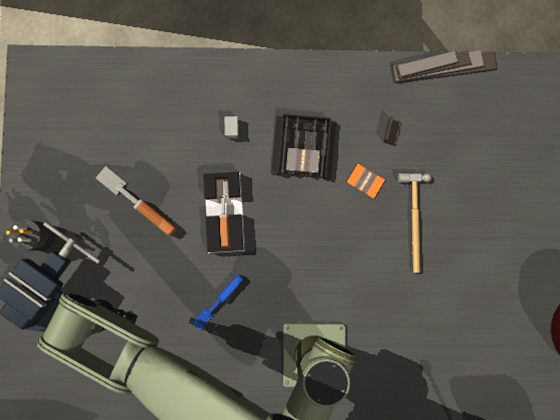

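View pics/wrist0.png

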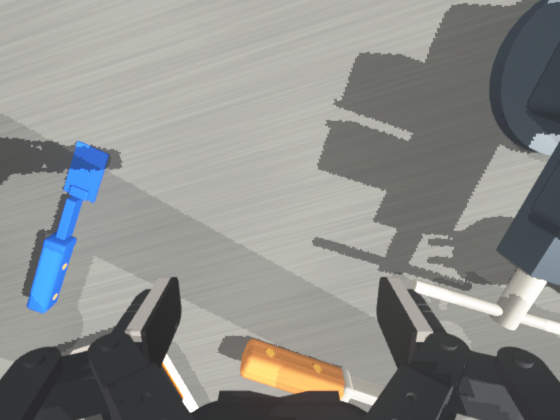

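Run:
```python
import cv2
i=cv2.imread('pics/top0.png'); cv2.imwrite('pics/top0z.png',cv2.resize(i[100:340,80:440],None,fx=2.2,fy=2.2,interpolation=cv2.INTER_CUBIC))
i=cv2.imread('pics/side0.png'); cv2.imwrite('pics/side0z.png',cv2.resize(i[140:360,150:480],None,fx=2.4,fy=2.4,interpolation=cv2.INTER_CUBIC))
```

```text
(no output)
```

View pics/top0z.png

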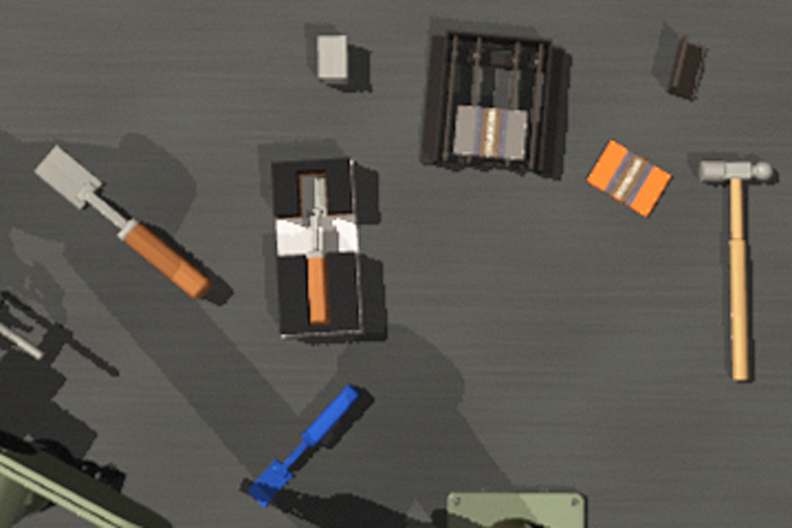

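View pics/side0z.png

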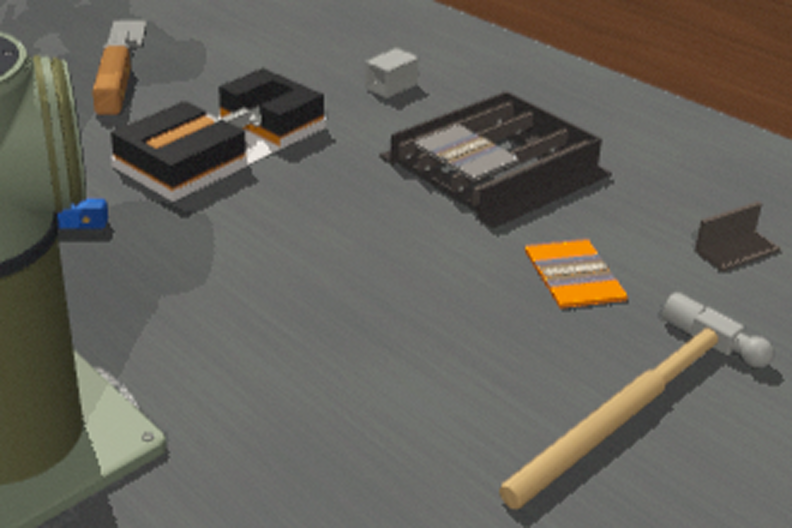

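Run:
```python
from h import *
p=pickle.load(open('top0.pkl','rb'))
for n,u,v,z in [('neck',223.5,206,.034),('handle end',224.5,246,.044),('blade end',225,179,.02),('grate c',305,146,.035),('grate BL',275,175,.04),('grate BR',333,177,.04),('grate TL',283,115,.04),('grate TR',329,117,.04),('coupon',303,160,.038),('orange',365,181,.006),('hammerend',416,271,.02),('tray BL',207,251,.046),('tray BR',243,250,.046),('tray TL',205,173,.046)]:
    print(n,np.round(onz(p,u,v,z),3))
```

```text
neck [0.459 0.285 0.034]
handle end [0.335 0.279 0.044]
blade end [0.546 0.283 0.02 ]
grate c [0.652 0.032 0.035]
grate BL [0.558 0.126 0.04 ]
grate BR [ 0.554 -0.056  0.04 ]
grate TL [0.749 0.103 0.04 ]
grate TR [ 0.744 -0.043  0.04 ]
coupon [0.606 0.039 0.038]
orange [ 0.547 -0.162  0.006]
hammerend [ 0.263 -0.318  0.02 ]
tray BL [0.319 0.332 0.046]
tray BR [0.323 0.222 0.046]
tray TL [0.56  0.343 0.046]
```

{"fn": "servo_tool", "kwargs": {"commands": [{"rotation": [0, 0, 0], "offset": [-0.5, -0.24, 0], "grip": -1}, {"rotation": [0, 0, 0], "offset": [-1, -0.48, 0], "grip": -1}, {"rotation": [0, 0, 0], "offset": [-1, -0.48, 0], "grip": -1}]}}

```text
time: 1.5
eef_pos: [0.2463, 0.4754, 0.2533]
ee_rot: [[-0.959, 0.284, 0.001], [0.284, 0.959, -0.002], [-0.002, -0.001, -1.0]]
contact_force: [-0.1, 0.3, -0.3]
finger_gap: 0.0856
```

{"fn": "servo_tool", "kwargs": {"commands": [{"rotation": [0, 0, 0], "offset": [-0.5, -0.24, 0], "grip": -1}, {"rotation": [0, 0, 0], "offset": [-1, -0.48, 0], "grip": -1}, {"rotation": [0, 0, 0], "offset": [-1, -0.48, 0], "grip": -1}]}}

```text
time: 1.8
eef_pos: [0.329, 0.4015, 0.2535]
ee_rot: [[-0.959, 0.284, 0.001], [0.284, 0.959, -0.001], [-0.002, -0.0, -1.0]]
contact_force: [-0.4, 1.0, -0.7]
finger_gap: 0.0855
```

{"fn": "servo_tool", "kwargs": {"commands": [{"rotation": [0, 0, 0], "offset": [-0.5, -0.24, 0], "grip": -1}, {"rotation": [0, 0, 0], "offset": [-1, -0.48, 0], "grip": -1}, {"rotation": [0, 0, -0.18], "offset": [-1, -0.48, 0], "grip": -1}, {"rotation": [0, 0, -0.362], "offset": [-1, -0.48, 0], "grip": -1}, {"rotation": [0, 0, -0.362], "offset": [-1, -0.48, 0], "grip": -1}]}}

```text
time: 2.3
eef_pos: [0.4088, 0.33, 0.2533]
ee_rot: [[-1.0, 0.001, -0.0], [0.001, 1.0, 0.001], [0.0, 0.001, -1.0]]
contact_force: [-0.2, -0.4, -0.6]
finger_gap: 0.0855
```

Run:
```python
from h import *
o=manip.get_obs(); print(o['time'],np.round(o['eef_pos'],4),np.round(o['ee_rot'],3).tolist())
p=cap('wrist','w1'); pickle.dump(p,open('w1.pkl','wb'))
for l in ['lifter_neck','tray']:
    rs=manip.regions_of(l,p)
    print(l,[(round(r['score'],2),np.round(r['bbox']).tolist()) for r in rs])
```

```text
2.3 [0.4088 0.33   0.2533] [[-1.0, 0.001, -0.0], [0.001, 1.0, 0.001], [0.0, 0.001, -1.0]]
lifter_neck [(0.83, [238.0, 191.0, 56.0, 187.0]), (0.61, [469.0, 219.0, 182.0, 175.0])]
tray [(0.88, [228.0, 194.0, 139.0, 242.0])]
```

View pics/w1.png

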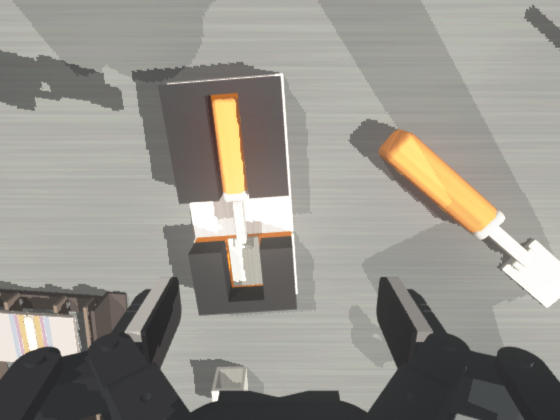

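Run:
```python
from h import *
p=pickle.load(open('w1.pkl','rb'))
i=cv2.imread('pics/w1.png'); cv2.imwrite('pics/w1z.png',cv2.resize(i[70:320,150:310],None,fx=2.4,fy=2.4,interpolation=cv2.INTER_CUBIC))
for n,u,v,z in [('tray nearR',163,85,.046),('tray nearL',282,76,.046),('tray farR',193,313,.046),('tray farL',297,308,.046)]:
    print(n,np.round(onz(p,u,v,z),4))
```

```text
tray nearR [0.3212 0.2285 0.046 ]
tray nearL [0.3138 0.3343 0.046 ]
tray farR [0.561  0.2358 0.046 ]
tray farL [0.5546 0.3517 0.046 ]
```

View pics/w1z.png

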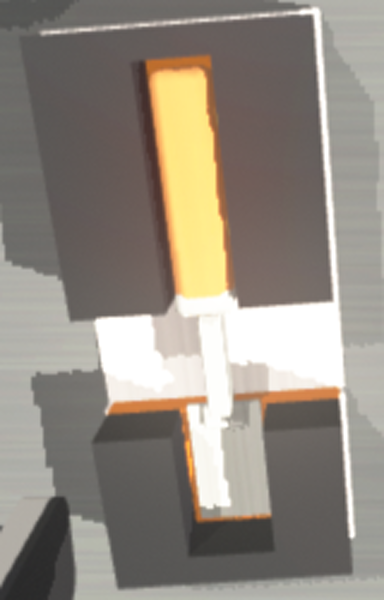

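Run:
```python
from h import *
p=pickle.load(open('w1.pkl','rb'))
f=lambda u,v,z: onz(p,u/2.4+150,v/2.4+70,z)
for n,u,v,z in [('hNL',152,75,.044),('hNR',205,70,.044),('hFL',178,300,.044),('hFR',228,295,.044),('nNL',200,318,.034),('nFL',206,415,.034),('nNR',222,318,.034),('nFR',232,415,.034),('bL',198,520,.019),('bR',270,516,.019)]:
    print(n,np.round(f(u,v,z),4))
```

```text
hNL [0.3352 0.272  0.044 ]
hNR [0.3334 0.2922 0.044 ]
hFL [0.4242 0.2773 0.044 ]
hFR [0.422 0.298 0.044]
nNL [0.4353 0.2847 0.034 ]
nFL [0.4809 0.2854 0.034 ]
nNR [0.4353 0.2941 0.034 ]
nFR [0.481  0.2971 0.034 ]
bL [0.5442 0.2773 0.019 ]
bR [0.542  0.3125 0.019 ]
```

{"fn": "servo_tool", "kwargs": {"commands": [{"rotation": [0, 0, -0.078], "offset": [-0.48, -0.4, 0.2], "grip": -1}, {"rotation": [0, 0, -0.078], "offset": [-0.48, -0.4, 0.5], "grip": -1}, {"rotation": [0, 0, -0.078], "offset": [-0.48, -0.4, 1], "grip": -1}, {"rotation": [0, 0, -0.078], "offset": [-0.48, -0.4, 1], "grip": -1}]}}

```text
time: 2.85
eef_pos: [0.451, 0.2876, 0.1462]
ee_rot: [[-0.998, -0.06, -0.015], [-0.06, 0.998, -0.006], [0.015, -0.005, -1.0]]
contact_force: [-1.9, 0.2, -0.7]
finger_gap: 0.0856
```

Run:
```python
from h import *
o=manip.get_obs(); print(o['time'],np.round(o['eef_pos'],4),np.round(o['ee_rot'],3).tolist())
p=cap('wrist','w2'); pickle.dump(p,open('w2.pkl','wb'))
for X in [[.457,.2895,.034],[.432,.288,.034],[.482,.291,.034],[.3825,.285,.044]]: print(proj(p,X))
```

```text
2.85 [0.451  0.2876 0.1462] [[-0.998, -0.06, -0.015], [-0.06, 0.998, -0.006], [0.015, -0.005, -1.0]]
[279.97522346 224.20845052]
[280.0520659  190.67679961]
[279.90304357 255.70550295]
[280.17732835 118.528233  ]
```

View pics/w2.png

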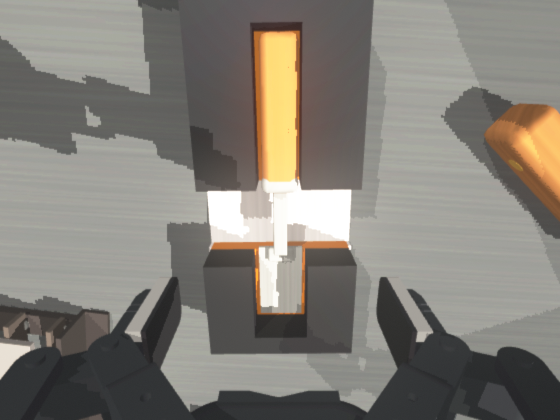

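{"fn": "servo_tool", "kwargs": {"commands": [{"rotation": [0, 0, 0], "offset": [0, 0, 0.5], "grip": -1}, {"rotation": [0, 0, 0], "offset": [0, 0, 0.8], "grip": -1}, {"rotation": [0, 0, 0], "offset": [0, 0, 0.8], "grip": -1}]}}

```text
time: 3.2
eef_pos: [0.4543, 0.2897, 0.0717]
ee_rot: [[-0.998, -0.062, -0.005], [-0.062, 0.998, -0.002], [0.006, -0.002, -1.0]]
contact_force: [-1.4, -0.4, 0.0]
finger_gap: 0.0856
```

Run:
```python
from h import *
o=manip.get_obs(); print(o['time'],np.round(o['eef_pos'],4),np.round(o['ee_rot'],3).tolist())
```

```text
3.2 [0.4543 0.2897 0.0717] [[-0.998, -0.062, -0.005], [-0.062, 0.998, -0.002], [0.006, -0.002, -1.0]]
```

{"fn": "servo_tool", "kwargs": {"commands": [{"rotation": [0, 0, 0], "offset": [0, 0, 0.34], "grip": -1}, {"rotation": [0, 0, 0], "offset": [0, 0, 0.34], "grip": -1}, {"rotation": [0, 0, 0], "offset": [0, 0, 0.34], "grip": -1}, {"rotation": [0, 0, 0], "offset": [0, 0, 0.34], "grip": -1}]}}

```text
time: 3.6
eef_pos: [0.4588, 0.291, 0.0424]
ee_rot: [[-0.998, -0.062, 0.005], [-0.062, 0.998, 0.002], [-0.005, 0.002, -1.0]]
contact_force: [0.3, 0.2, -0.2]
finger_gap: 0.0855
```

{"fn": "servo_tool", "kwargs": {"commands": [{"rotation": [0, 0, 0], "offset": [0, 0, 0], "grip": 1}, {"rotation": [0, 0, 0], "offset": [0, 0, 0], "grip": 1}, {"rotation": [0, 0, 0], "offset": [0, 0, 0], "grip": 1}, {"rotation": [0, 0, 0], "offset": [0, 0, 0], "grip": 1}, {"rotation": [0, 0, 0], "offset": [0, 0, 0], "grip": 1}, {"rotation": [0, 0, 0], "offset": [0, 0, 0], "grip": 1}, {"rotation": [0, 0, 0], "offset": [0, 0, 0], "grip": 1}]}}

```text
time: 4.3
eef_pos: [0.4568, 0.2897, 0.0395]
ee_rot: [[-0.998, -0.062, 0.0], [-0.062, 0.998, -0.0], [-0.0, -0.0, -1.0]]
contact_force: [-0.1, -0.4, 2.8]
finger_gap: 0.0079
```

{"fn": "servo_tool", "kwargs": {"commands": [{"rotation": [0, 0, 0], "offset": [0, 0, -0.2], "grip": 1}, {"rotation": [0, 0, 0], "offset": [0, 0, -0.5], "grip": 1}, {"rotation": [0, 0, 0], "offset": [0, 0, -0.8], "grip": 1}, {"rotation": [0, 0, 0], "offset": [0, 0, -0.8], "grip": 1}, {"rotation": [0, 0, 0], "offset": [0, 0, -0.8], "grip": 1}]}}

```text
time: 4.8
eef_pos: [0.4567, 0.2898, 0.1193]
ee_rot: [[-0.998, -0.062, 0.0], [-0.062, 0.998, 0.0], [-0.001, 0.0, -1.0]]
contact_force: [0.1, -0.8, -1.6]
finger_gap: 0.0081
```

Run:
```python
from h import *
o=manip.get_obs(); print(o['time'],np.round(o['eef_pos'],4),np.round(o['ee_rot'],3).tolist(),o['finger_gap'])
p=cap('wrist','w3'); pickle.dump(p,open('w3.pkl','wb'))
p=cap('side','s3')
i=cv2.imread('pics/s3.png'); cv2.imwrite('pics/s3z.png',cv2.resize(i[100:300,150:450],None,fx=2.6,fy=2.6,interpolation=cv2.INTER_CUBIC))
```

```text
4.8 [0.4567 0.2898 0.1193] [[-0.998, -0.062, 0.0], [-0.062, 0.998, 0.0], [-0.001, 0.0, -1.0]] 0.008102623906451022
```

View pics/w3.png

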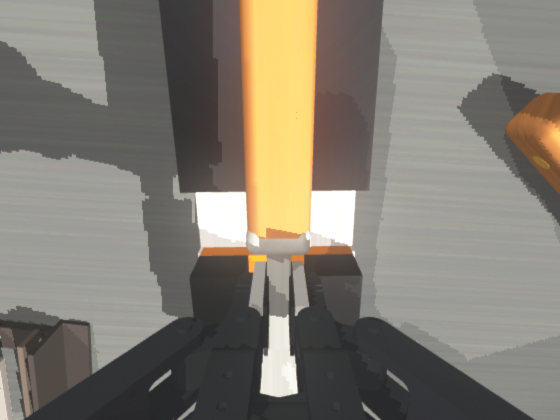

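View pics/s3z.png

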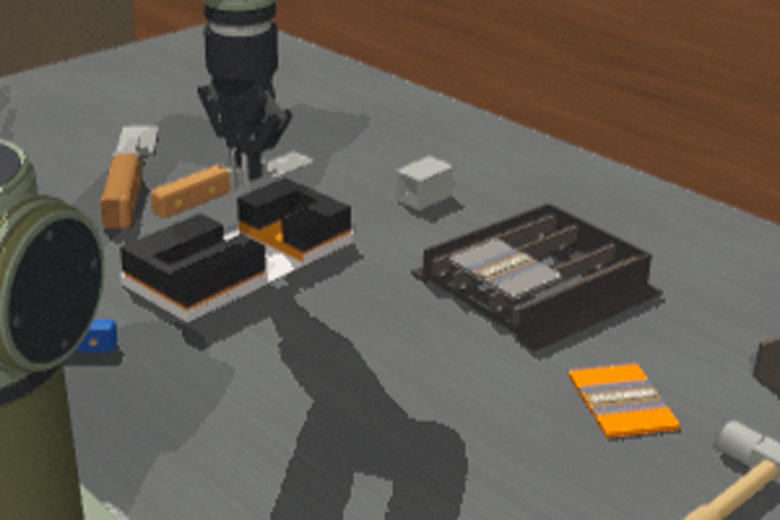

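{"fn": "servo_tool", "kwargs": {"commands": [{"rotation": [0, 0, 0], "offset": [0.1, -0.3, 0], "grip": 1}, {"rotation": [0, 0, 0], "offset": [0.2, -0.7, 0], "grip": 1}, {"rotation": [0, 0, 0], "offset": [0.2, -0.9, 0], "grip": 1}]}}

```text
time: 5.2
eef_pos: [0.4388, 0.1963, 0.1165]
ee_rot: [[-0.998, -0.062, -0.007], [-0.062, 0.998, -0.002], [0.007, -0.002, -1.0]]
contact_force: [0.4, -0.5, -2.1]
finger_gap: 0.0085
```

{"fn": "servo_tool", "kwargs": {"commands": [{"rotation": [0, 0, 0], "offset": [0.1, -0.4, 0], "grip": 1}, {"rotation": [0, 0, 0], "offset": [0.2, -0.8, 0], "grip": 1}, {"rotation": [0, 0, 0], "offset": [0.2, -0.9, 0], "grip": 1}]}}

```text
time: 5.5
eef_pos: [0.4249, 0.1049, 0.117]
ee_rot: [[-0.998, -0.059, -0.006], [-0.059, 0.998, -0.001], [0.006, -0.001, -1.0]]
contact_force: [-0.2, 0.6, -1.6]
finger_gap: 0.0086
```

{"fn": "servo_tool", "kwargs": {"commands": [{"rotation": [0, 0, 0], "offset": [0.1, -0.4, 0], "grip": 1}, {"rotation": [0, 0, 0], "offset": [0.2, -0.7, 0], "grip": 1}, {"rotation": [0, 0, 0], "offset": [0.2, -0.7, 0.4], "grip": 1}, {"rotation": [0, 0, 0], "offset": [0.2, -0.7, 0.4], "grip": 1}]}}

```text
time: 5.9
eef_pos: [0.4073, 0.0366, 0.0747]
ee_rot: [[-0.998, -0.059, -0.012], [-0.059, 0.998, 0.002], [0.012, 0.003, -1.0]]
contact_force: [-2.2, 0.1, -1.9]
finger_gap: 0.0084
```

Run:
```python
from h import *
o=manip.get_obs(); print(o['time'],np.round(o['eef_pos'],4),np.round(o['ee_rot'],3).tolist(),o['finger_gap'])
p=cap('side','s4')
i=cv2.imread('pics/s4.png'); cv2.imwrite('pics/s4z.png',cv2.resize(i[100:320,150:450],None,fx=2.6,fy=2.6,interpolation=cv2.INTER_CUBIC))
```

```text
5.9 [0.4073 0.0366 0.0747] [[-0.998, -0.059, -0.012], [-0.059, 0.998, 0.002], [0.012, 0.003, -1.0]] 0.008382583681471073
```

View pics/s4z.png

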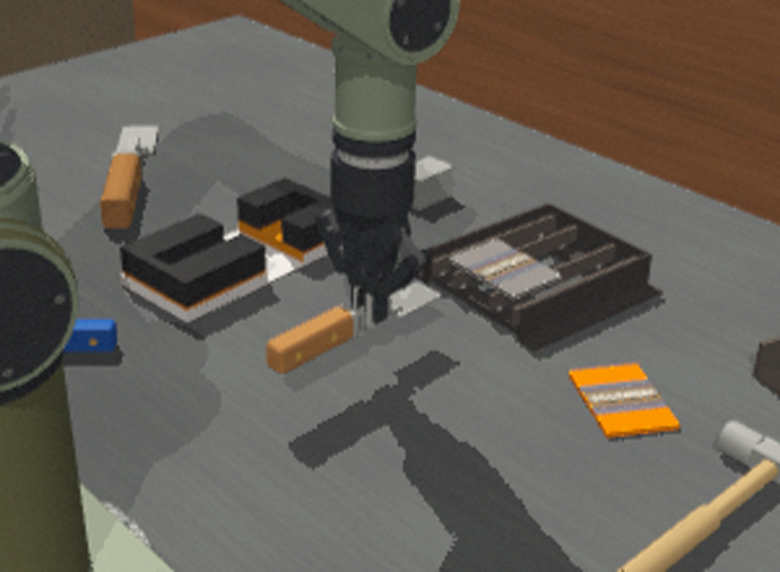

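{"fn": "servo_tool", "kwargs": {"commands": [{"rotation": [0, 0, 0], "offset": [0, 0, 0.2], "grip": 1}, {"rotation": [0, 0, 0], "offset": [0, 0, 0.4], "grip": 1}, {"rotation": [0, 0, 0], "offset": [0, 0, 0.51], "grip": 1}, {"rotation": [0, 0, 0], "offset": [0, 0, 0.51], "grip": 1}, {"rotation": [0, 0, 0], "offset": [0, 0, 0.51], "grip": 1}]}}

```text
time: 6.45
eef_pos: [0.4128, 0.0369, 0.0288]
ee_rot: [[-0.998, -0.063, 0.001], [-0.063, 0.998, 0.0], [-0.001, -0.0, -1.0]]
contact_force: [-0.2, 0.9, -0.7]
finger_gap: 0.0083
```

{"fn": "servo_tool", "kwargs": {"commands": [{"rotation": [0, 0, 0], "offset": [0, 0, 0.02], "grip": 1}, {"rotation": [0, 0, 0], "offset": [0, 0, 0.03], "grip": 1}, {"rotation": [0, 0, 0], "offset": [0, 0, 0.03], "grip": 1}, {"rotation": [0, 0, 0], "offset": [0, 0, 0.03], "grip": 1}]}}

```text
time: 6.85
eef_pos: [0.4125, 0.0365, 0.0256]
ee_rot: [[-0.998, -0.062, 0.001], [-0.062, 0.998, -0.0], [-0.001, -0.0, -1.0]]
contact_force: [-0.1, -0.9, -1.1]
finger_gap: 0.0085
```

{"fn": "servo_tool", "kwargs": {"commands": [{"rotation": [0, 0, 0], "offset": [0, 0, 0.01], "grip": 1}, {"rotation": [0, 0, 0], "offset": [0, 0, 0.02], "grip": 1}, {"rotation": [0, 0, 0], "offset": [0, 0, 0.02], "grip": 1}, {"rotation": [0, 0, 0], "offset": [0, 0, 0.02], "grip": 1}]}}

```text
time: 7.25
eef_pos: [0.4124, 0.0365, 0.0234]
ee_rot: [[-0.998, -0.062, 0.0], [-0.062, 0.998, -0.0], [-0.0, -0.0, -1.0]]
contact_force: [-0.2, 0.7, 2.0]
finger_gap: 0.0079
```

{"fn": "servo_tool", "kwargs": {"commands": [{"rotation": [0, 0, 0], "offset": [0, 0, 0], "grip": -1}, {"rotation": [0, 0, 0], "offset": [0, 0, 0], "grip": -1}, {"rotation": [0, 0, 0], "offset": [0, 0, 0], "grip": -1}, {"rotation": [0, 0, 0], "offset": [0, 0, -0.1], "grip": -1}, {"rotation": [0, 0, 0], "offset": [0, 0, -0.4], "grip": -1}, {"rotation": [0, 0, 0], "offset": [0, 0, -0.9], "grip": -1}, {"rotation": [0, 0, 0], "offset": [0, 0, -0.9], "grip": -1}]}}

```text
time: 7.95
eef_pos: [0.418, 0.0359, 0.1201]
ee_rot: [[-0.998, -0.062, 0.015], [-0.062, 0.998, -0.002], [-0.015, -0.003, -1.0]]
contact_force: [0.5, -0.8, 0.5]
finger_gap: 0.0854
```

{"fn": "servo_tool", "kwargs": {"commands": [{"rotation": [0, 0, 0], "offset": [-0.5, 0, -0.5], "grip": -1}, {"rotation": [0, 0, 0], "offset": [-0.9, 0, -1], "grip": -1}, {"rotation": [0, 0, 0], "offset": [-1, 0, -1], "grip": -1}, {"rotation": [0, 0, 0], "offset": [-1, 0, -1], "grip": -1}]}}

```text
time: 8.35
eef_pos: [0.5188, 0.0424, 0.2193]
ee_rot: [[-0.998, -0.062, 0.014], [-0.062, 0.998, -0.001], [-0.014, -0.002, -1.0]]
contact_force: [0.8, -0.1, 1.4]
finger_gap: 0.0856
```

Run:
```python
from h import *
o=manip.get_obs(); print(o['time'],np.round(o['eef_pos'],4),np.round(o['ee_rot'],3).tolist(),o['finger_gap'])
p=cap('wrist','w5'); pickle.dump(p,open('w5.pkl','wb'))
```

```text
8.35 [0.5188 0.0424 0.2193] [[-0.998, -0.062, 0.014], [-0.062, 0.998, -0.001], [-0.014, -0.002, -1.0]] 0.08557545805357493
```

View pics/w5.png

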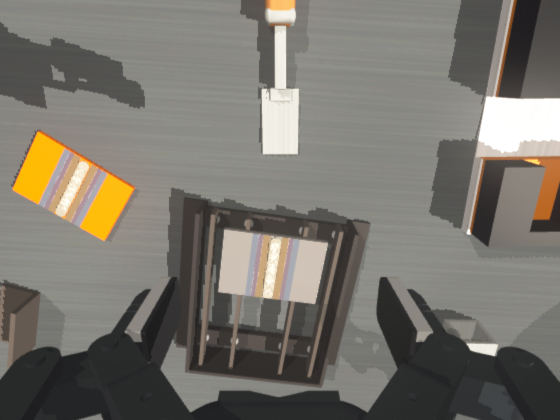

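Run:
```python
import cv2
i=cv2.imread('pics/w5.png'); cv2.imwrite('pics/w5z.png',cv2.resize(i[190:390,170:380],None,fx=3,fy=3,interpolation=cv2.INTER_CUBIC))
cv2.imwrite('pics/w5y.png',cv2.resize(i[0:190,230:330],None,fx=3,fy=3,interpolation=cv2.INTER_CUBIC))
```

```text
(no output)
```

View pics/w5z.png

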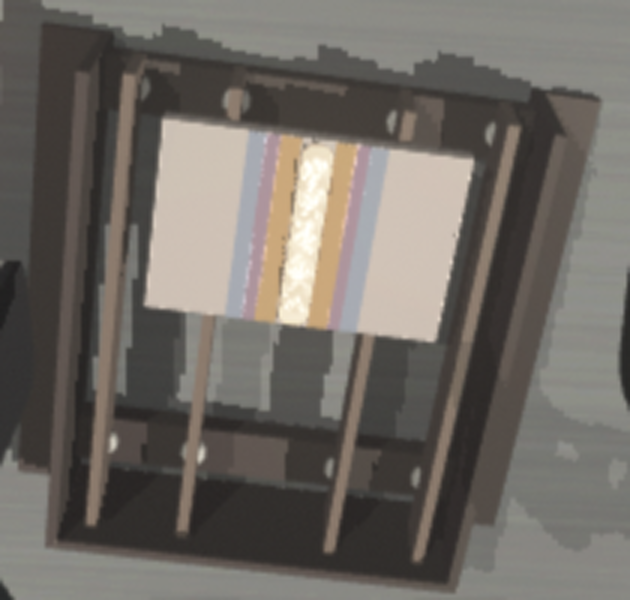

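View pics/w5y.png

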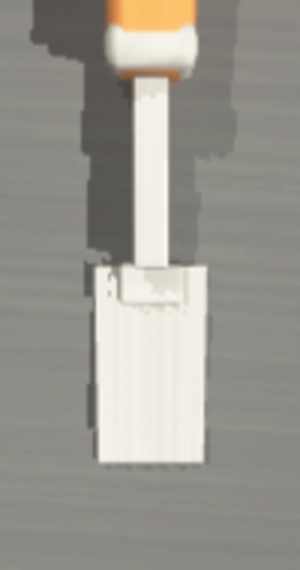

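```bash
cat >> h.py <<'E'
def rigid2(local,world):
    L=np.array(local,float);W=np.array(world)[:,:2]; cl,cw=L.mean(0),W.mean(0)
    U,S,V=np.linalg.svd((L-cl).T@(W-cw)); R=(U@V).T
    a=np.arctan2(R[1,0],R[0,0]); t=cw-R@cl; return t,a,W-(L@R.T+t)
E
python3 - <<'E'
from h import *
p=pickle.load(open('w5.pkl','rb'))
f=lambda u,v,z: onz(p,u/3+170,v/3+190,z)
W=[f(133,62,.032),f(92,525,.032),f(237,90,.032),f(182,533,.032),f(408,112,.032),f(330,550,.032),f(514,125,.032),f(418,560,.032)]
L=[(-.09,-.062),(.094,-.062),(-.09,-.028),(.094,-.028),(-.09,.028),(.094,.028),(-.09,.062),(.094,.062)]
t,a,r=rigid2(L,W); print('grate',t,np.degrees(a),np.round(r*1000,1).tolist())
W=[f(163,118,.038),f(474,157,.038),f(436,341,.038),f(145,305,.038)]
L=[(-.035,-.05),(-.035,.05),(.035,.05),(.035,-.05)]
t2,a2,r=rigid2(L,W); print('coupon',t2,np.degrees(a2),np.round(r*1000,1).tolist())
R=np.array([[np.cos(a),-np.sin(a)],[np.sin(a),np.cos(a)]]); print('in grate',R.T@(t2-t),'mouth',t+R@[-.09,0],'pivot in grate',R.T@(t2-t)+[.035,0])
g=lambda u,v,z: onz(p,u/3+230,v/3+0,z)
for n,u,v,z in [('tipL',97,463,.003),('tipR',205,463,.003),('blade nearL',95,267,.003),('nbR',208,267,.003),('neck near',151,78,.018),('neck far',151,266,.018)]: print(n,np.round(g(u,v,z),4))
E
```

```text
grate [0.64690095 0.038113  ] -4.656543089580808 [[-2.7, 0.9], [0.2, 0.4], [2.0, -0.1], [-0.8, 0.2], [1.6, -1.2], [-0.7, 0.4], [1.2, -0.7], [-0.7, 0.2]]
coupon [0.60367441 0.04171307] -4.426126531924205 [[0.4, 0.4], [0.0, -0.4], [-0.1, -0.3], [-0.4, 0.4]]
in grate [-4.33761288e-02  7.89379512e-05] mouth [0.55719802 0.04541943] pivot in grate [-8.37612881e-03  7.89379512e-05]
tipL [0.499  0.0261 0.003 ]
tipR [0.4969 0.0611 0.003 ]
blade nearL [0.4389 0.0227 0.003 ]
nbR [0.4368 0.057  0.003 ]
neck near [0.3885 0.0365 0.018 ]
neck far [0.4373 0.0396 0.018 ]
```

{"fn": "servo_tool", "kwargs": {"commands": [{"rotation": [0, 0, 0], "offset": [0.5, 0, 0.3], "grip": -1}, {"rotation": [0, 0, 0], "offset": [0.9, 0, 0.5], "grip": -1}, {"rotation": [0, 0, 0], "offset": [1, 0, 0.5], "grip": -1}]}}

```text
time: 8.7
eef_pos: [0.3999, 0.0378, 0.1554]
ee_rot: [[-0.998, -0.062, -0.021], [-0.062, 0.998, 0.002], [0.021, 0.004, -1.0]]
contact_force: [-0.6, -0.3, -0.8]
finger_gap: 0.0856
```

{"fn": "servo_tool", "kwargs": {"commands": [{"rotation": [0, 0, 0], "offset": [0.4, 0, 0.5], "grip": -1}, {"rotation": [0, 0, 0], "offset": [0.5, 0.01, 0.8], "grip": -1}, {"rotation": [0, 0, 0], "offset": [0.5, 0.01, 0.8], "grip": -1}, {"rotation": [0, 0, 0], "offset": [0.5, 0.01, 0.8], "grip": -1}, {"rotation": [0, 0, 0], "offset": [0.5, 0.01, 0.8], "grip": -1}]}}

```text
time: 9.2
eef_pos: [0.3651, 0.0341, 0.0852]
ee_rot: [[-0.998, -0.062, 0.005], [-0.062, 0.998, -0.001], [-0.005, -0.001, -1.0]]
contact_force: [0.4, 0.4, 0.8]
finger_gap: 0.0854
```

Run:
```python
from h import *
o=manip.get_obs(); print(o['time'],np.round(o['eef_pos'],4),np.round(o['ee_rot'],3).tolist(),o['finger_gap'])
p=cap('wrist','w6'); pickle.dump(p,open('w6.pkl','wb'))
```

```text
9.2 [0.3651 0.0341 0.0852] [[-0.998, -0.062, 0.005], [-0.062, 0.998, -0.001], [-0.005, -0.001, -1.0]] 0.08539937414292796
```

View pics/w6.png

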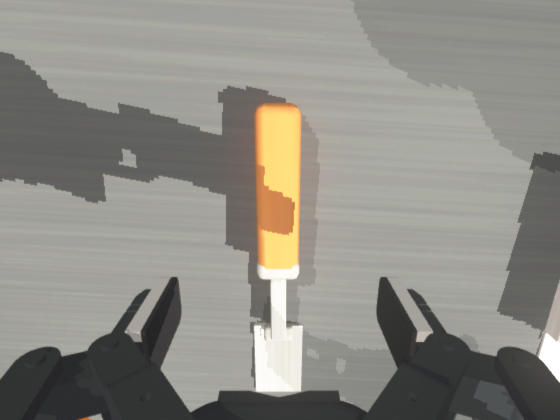

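Run:
```python
from h import *
p=pickle.load(open('w6.pkl','rb'))
for u,v,z in [(279,108,.028),(279,265,.028),(278,276,.02)]: print(np.round(onz(p,u,v,z),4))
print(proj(p,[.363,.034,.028]))
```

```text
[0.2895 0.0306 0.028 ]
[0.3762 0.036  0.028 ]
[0.3882 0.0362 0.02  ]
[276.88677023 243.93650983]
```

{"fn": "servo_tool", "kwargs": {"commands": [{"rotation": [0, 0, 0], "offset": [0.03, 0.01, 0.3], "grip": -1}, {"rotation": [0, 0, 0], "offset": [0.03, 0.01, 0.5], "grip": -1}, {"rotation": [0, 0, 0], "offset": [0.03, 0.01, 0.58], "grip": -1}, {"rotation": [0, 0, 0], "offset": [0.03, 0.01, 0.58], "grip": -1}, {"rotation": [0, 0, 0], "offset": [0.03, 0.01, 0.58], "grip": -1}, {"rotation": [0, 0, 0], "offset": [0.03, 0.01, 0.58], "grip": -1}]}}

```text
time: 9.85
eef_pos: [0.3609, 0.0351, 0.0264]
ee_rot: [[-0.998, -0.062, 0.003], [-0.062, 0.998, -0.0], [-0.003, -0.001, -1.0]]
contact_force: [0.3, -0.7, -0.3]
finger_gap: 0.0856
```

{"fn": "servo_tool", "kwargs": {"commands": [{"rotation": [0, 0, 0], "offset": [0, 0, 0], "grip": 1}, {"rotation": [0, 0, 0], "offset": [0, 0, 0], "grip": 1}, {"rotation": [0, 0, 0], "offset": [0, 0, 0], "grip": 1}, {"rotation": [0, 0, 0], "offset": [0, 0, 0], "grip": 1}, {"rotation": [0, 0, 0], "offset": [0, 0, 0], "grip": 1}, {"rotation": [0, 0, 0], "offset": [0, 0, 0], "grip": 1}, {"rotation": [0, 0, 0], "offset": [0, 0, 0], "grip": 1}]}}

```text
time: 10.55
eef_pos: [0.3597, 0.0352, 0.0256]
ee_rot: [[-0.998, -0.062, 0.001], [-0.062, 0.998, -0.0], [-0.001, -0.0, -1.0]]
contact_force: [-0.6, 0.0, 5.9]
finger_gap: 0.0232
```

{"fn": "servo_tool", "kwargs": {"commands": [{"rotation": [0, 0, 0], "offset": [0, 0, -0.1], "grip": 1}, {"rotation": [0, 0, 0], "offset": [0, 0, -0.22], "grip": 1}, {"rotation": [0, 0, 0.09], "offset": [-0.1, 0.1, -0.22], "grip": 1}, {"rotation": [0, 0, 0.18], "offset": [-0.25, 0.21, -0.22], "grip": 1}, {"rotation": [0, 0, 0.181], "offset": [-0.36, 0.213, -0.22], "grip": 1}, {"rotation": [0, 0, 0.181], "offset": [-0.36, 0.213, -0.22], "grip": 1}, {"rotation": [0, 0, 0.181], "offset": [-0.36, 0.213, -0.22], "grip": 1}, {"rotation": [0, 0, 0.181], "offset": [-0.36, 0.213, -0.22], "grip": 1}]}}

```text
time: 11.35
eef_pos: [0.3927, 0.0585, 0.0469]
ee_rot: [[-0.997, 0.08, -0.002], [0.08, 0.997, -0.0], [0.002, -0.0, -1.0]]
contact_force: [-0.4, -0.8, -1.7]
finger_gap: 0.0229
```

Run:
```python
from h import *
o=manip.get_obs(); print(o['time'],np.round(o['eef_pos'],4),np.round(o['ee_rot'],3).tolist(),o['finger_gap'])
p=cap('side','s7'); pickle.dump(p,open('s7.pkl','wb'))
i=cv2.imread('pics/s7.png'); cv2.imwrite('pics/s7z.png',cv2.resize(i[150:270,210:430],None,fx=3.6,fy=3.6,interpolation=cv2.INTER_CUBIC))
g=np.array([.6469,.0381]);a=np.radians(-4.6);R=np.array([[np.cos(a),-np.sin(a)],[np.sin(a),np.cos(a)]])
for z in (.018,.022,.026):
  for y in (-.017,.017):
    q=g+R@[-.115,y]; print(z,y,(proj(p,[*q,z])-[210,150])*3.6)
p=cap('top','t7'); pickle.dump(p,open('t7.pkl','wb'))
i=cv2.imread('pics/t7.png'); cv2.imwrite('pics/t7z.png',cv2.resize(i[100:260,220:400],None,fx=3.6,fy=3.6,interpolation=cv2.INTER_CUBIC))
```

```text
11.35 [0.3927 0.0585 0.0469] [[-0.997, 0.08, -0.002], [0.08, 0.997, -0.0], [0.002, -0.0, -1.0]] 0.022933352261523304
0.018 -0.017 [421.0730278  249.26952269]
0.018 0.017 [391.022161   230.37364808]
0.022 -0.017 [421.34666497 244.66350316]
0.022 0.017 [391.24280074 225.82325778]
0.026 -0.017 [421.62119252 240.04249611]
0.026 0.017 [391.46414503 221.25833706]
```

View pics/s7z.png

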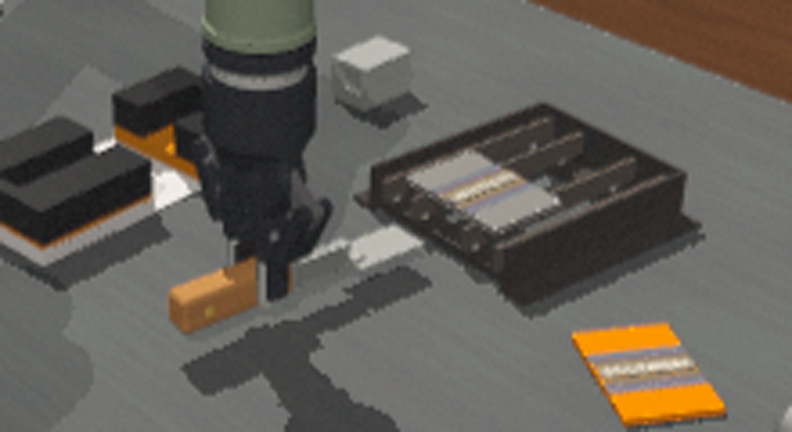

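View pics/t7z.png

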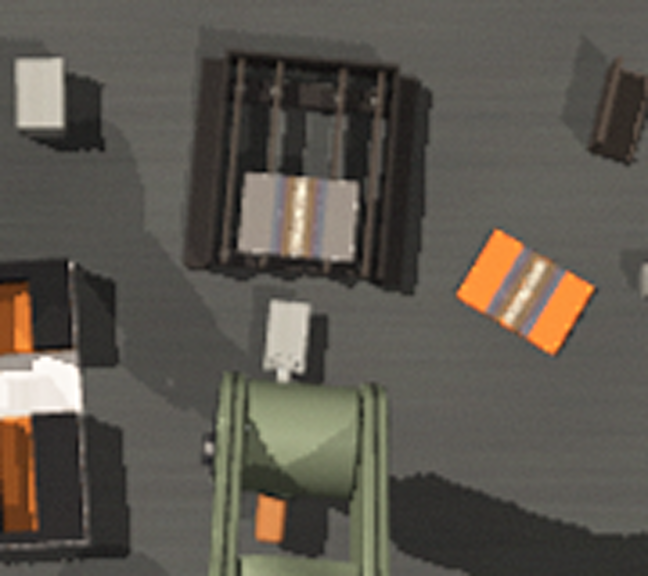

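{"fn": "servo_tool", "kwargs": {"commands": [{"rotation": [0, 0, 0], "offset": [-0.1, 0, 0], "grip": 1}, {"rotation": [0, 0, 0], "offset": [-0.2, 0, 0], "grip": 1}, {"rotation": [0, 0, 0], "offset": [-0.3, 0, 0], "grip": 1}, {"rotation": [0, 0, 0], "offset": [-0.4, 0, 0], "grip": 1}, {"rotation": [0, 0, 0], "offset": [-0.5, 0, 0], "grip": 1}, {"rotation": [0, 0, 0], "offset": [-0.59, 0, 0], "grip": 1}, {"rotation": [0, 0, 0], "offset": [-0.59, 0, 0], "grip": 1}, {"rotation": [0, 0, 0], "offset": [-0.59, 0, 0], "grip": 1}, {"rotation": [0, 0, 0], "offset": [-0.59, 0, 0], "grip": 1}]}}

```text
time: 12.35
eef_pos: [0.4519, 0.0541, 0.047]
ee_rot: [[-0.997, 0.08, -0.001], [0.08, 0.997, 0.0], [0.001, -0.0, -1.0]]
contact_force: [-0.8, -0.1, -1.6]
finger_gap: 0.0229
```

```bash
cat >> h.py <<'E'
G=np.array([.6469,.0381]);GA=np.radians(-4.6);GR=np.array([[np.cos(GA),-np.sin(GA)],[np.sin(GA),np.cos(GA)]])
def look(n):
    o=manip.get_obs(); R=np.array(o['ee_rot']); x=np.array(o['eef_pos'])
    tip=x-R[:,0]*.1385+R[:,2]*.024
    tg=GR.T@(tip[:2]-G)
    print(o['time'],'tcp',np.round(x,4),'tip grate xy,z',np.round(tg,4),round(tip[2],4),'F',np.round(o['contact_force'],1),'gap',round(o['finger_gap'],4),'yaw',np.degrees(np.arctan2(-R[1,0],-R[0,0])))
    p=cap('side','s'+n)
    i=cv2.imread('pics/s%s.png'%n); cv2.imwrite('pics/s%sz.png'%n,cv2.resize(i[110:270,210:430],None,fx=3.6,fy=3.6,interpolation=cv2.INTER_CUBIC))
    pickle.dump(p,open('s%s.pkl'%n,'wb')); return p
E
python3 -c "from h import *; look('8')"
```

```text
12.35 tcp [0.4519 0.0541 0.047 ] tip grate xy,z [-0.0572  0.0003] 0.0228 F [-0.8 -0.1 -1.6] gap 0.0229 yaw -4.59807394425558
```

View pics/s8z.png

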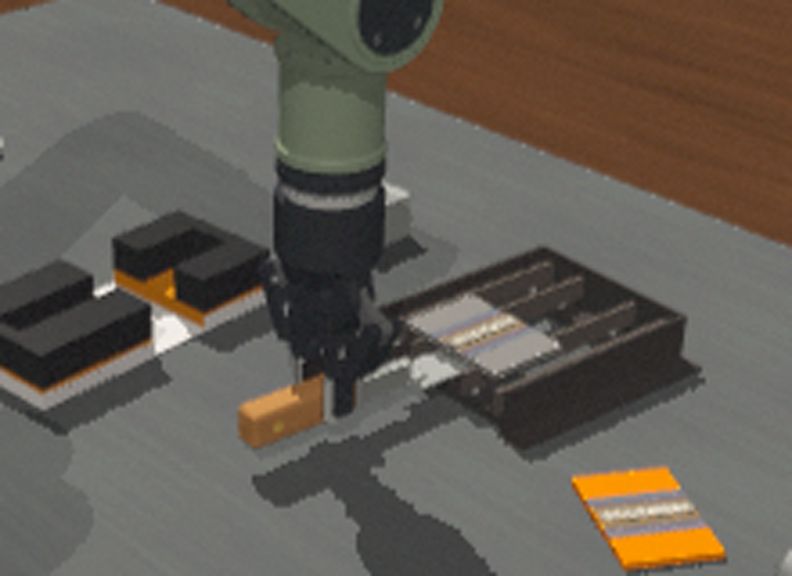

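{"fn": "servo_tool", "kwargs": {"commands": [{"rotation": [0, 0, 0], "offset": [0, 0, -0.06], "grip": 1}, {"rotation": [0, 0, 0], "offset": [0, 0, -0.1], "grip": 1}, {"rotation": [0, 0, 0], "offset": [0, 0, -0.13], "grip": 1}, {"rotation": [0, 0, 0], "offset": [0, 0, -0.163], "grip": 1}, {"rotation": [0, 0, 0], "offset": [-0.01, 0, -0.205], "grip": 1}, {"rotation": [0, 0, 0], "offset": [-0.017, 0, -0.248], "grip": 1}, {"rotation": [0, 0, 0], "offset": [-0.033, 0, -0.29], "grip": 1}, {"rotation": [0, 0, 0], "offset": [-0.048, 0, -0.331], "grip": 1}, {"rotation": [0, 0, 0], "offset": [-0.048, 0, -0.331], "grip": 1}, {"rotation": [0, 0, 0], "offset": [-0.048, 0, -0.331], "grip": 1}]}}

```text
time: 13.4
eef_pos: [0.4574, 0.0536, 0.0804]
ee_rot: [[-0.997, 0.08, -0.0], [0.08, 0.997, 0.0], [0.0, 0.0, -1.0]]
contact_force: [-0.2, 0.4, -4.5]
finger_gap: 0.0233
```

```bash
python3 -c "from h import *; look('9')"
```

```text
13.4 tcp [0.4574 0.0536 0.0804] tip grate xy,z [-0.0516  0.0003] 0.0564 F [-0.2  0.4 -4.5] gap 0.0233 yaw -4.607622188975094
```

View pics/s9z.png

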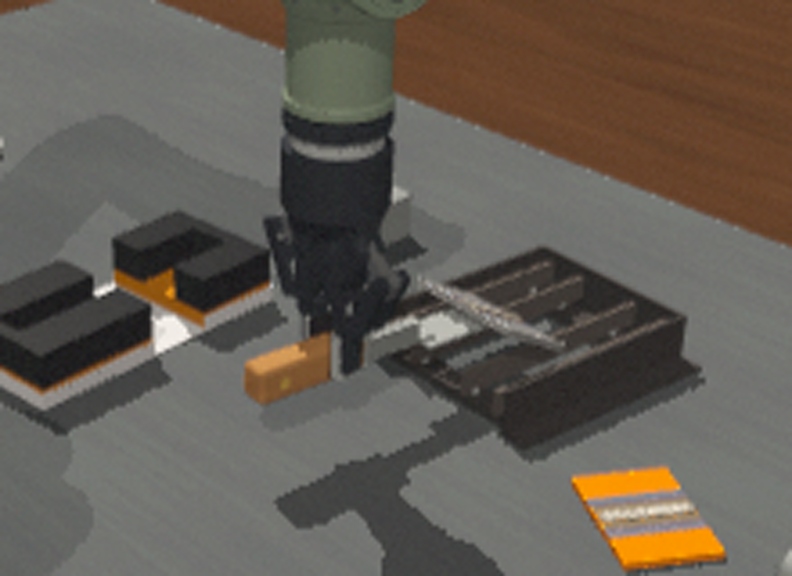

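{"fn": "servo_tool", "kwargs": {"commands": [{"rotation": [0, 0, 0], "offset": [-0.022, 0, -0.039], "grip": 1}, {"rotation": [0, 0, 0], "offset": [-0.046, 0, -0.077], "grip": 1}, {"rotation": [0, 0, 0], "offset": [-0.075, 0, -0.112], "grip": 1}, {"rotation": [0, 0, 0], "offset": [-0.105, 0, -0.145], "grip": 1}, {"rotation": [0, 0, 0], "offset": [-0.14, 0, -0.175], "grip": 1}, {"rotation": [0, 0, 0], "offset": [-0.176, 0, -0.203], "grip": 1}, {"rotation": [0, 0, 0], "offset": [-0.176, 0, -0.203], "grip": 1}, {"rotation": [0, 0, 0], "offset": [-0.176, 0, -0.203], "grip": 1}]}}

```text
time: 14.25
eef_pos: [0.4753, 0.0522, 0.101]
ee_rot: [[-0.997, 0.08, 0.001], [0.08, 0.997, -0.0], [-0.001, -0.0, -1.0]]
contact_force: [-0.5, 0.4, -0.6]
finger_gap: 0.0229
```

```bash
python3 -c "from h import *; look('10')"
```

```text
14.25 tcp [0.4753 0.0522 0.101 ] tip grate xy,z [-0.0337  0.0003] 0.077 F [-0.5  0.4 -0.6] gap 0.0229 yaw -4.604920257825273
```

View pics/s10z.png

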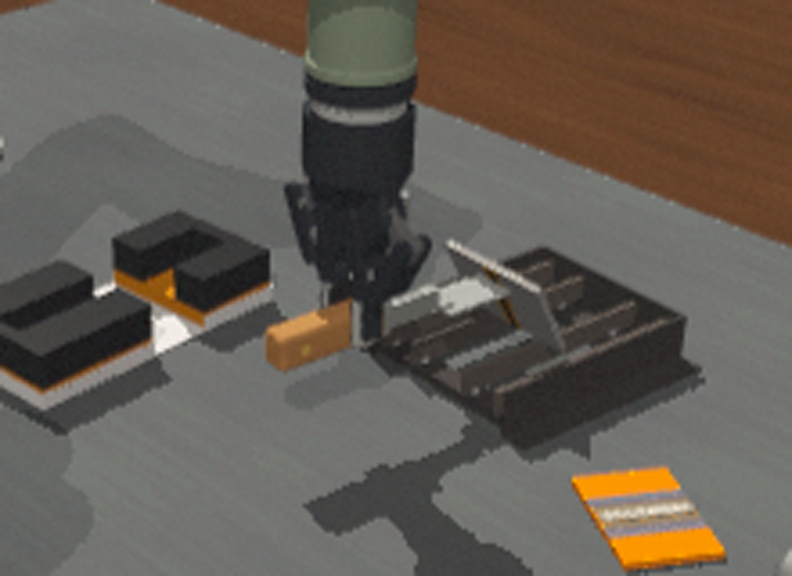

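{"fn": "servo_tool", "kwargs": {"commands": [{"rotation": [0, 0, 0], "offset": [-0.04, 0, -0.025], "grip": 1}, {"rotation": [0, 0, 0], "offset": [-0.081, 0, -0.046], "grip": 1}, {"rotation": [0, 0, 0], "offset": [-0.12, 0, -0.06], "grip": 1}, {"rotation": [0, 0, 0], "offset": [-0.15, 0, -0.07], "grip": 1}, {"rotation": [0, 0, 0], "offset": [-0.18, 0, -0.078], "grip": 1}, {"rotation": [0, 0, 0], "offset": [-0.21, 0, -0.084], "grip": 1}, {"rotation": [0, 0, 0], "offset": [-0.235, 0, -0.088], "grip": 1}, {"rotation": [0, 0, 0], "offset": [-0.235, 0, -0.088], "grip": 1}, {"rotation": [0, 0, 0], "offset": [-0.235, 0, -0.088], "grip": 1}]}}

```text
time: 15.2
eef_pos: [0.4984, 0.0503, 0.1094]
ee_rot: [[-0.997, 0.08, -0.0], [0.08, 0.997, -0.0], [0.0, -0.0, -1.0]]
contact_force: [-0.7, -0.5, -1.5]
finger_gap: 0.0229
```

```bash
python3 -c "from h import *; look('11')"
```

```text
15.2 tcp [0.4984 0.0503 0.1094] tip grate xy,z [-0.0105  0.0003] 0.0854 F [-0.7 -0.5 -1.5] gap 0.0229 yaw -4.605233875614605
```

View pics/s11z.png

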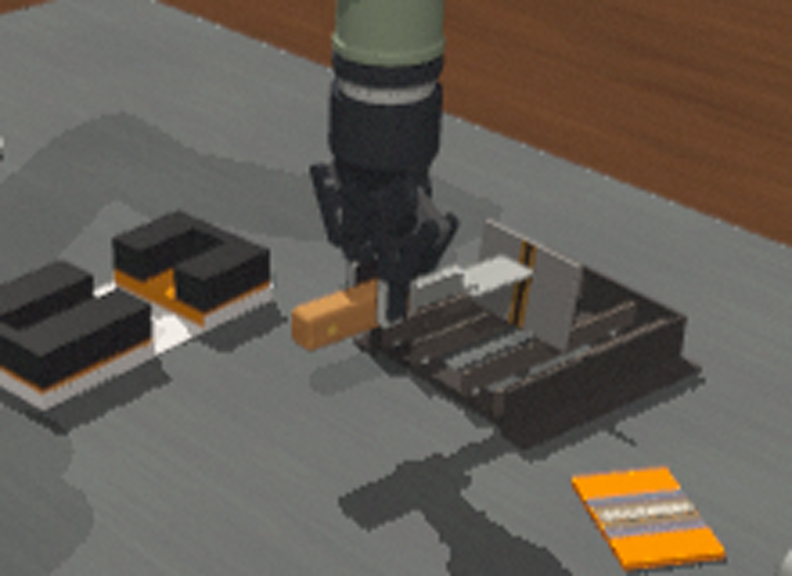

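{"fn": "servo_tool", "kwargs": {"commands": [{"rotation": [0, 0, 0], "offset": [-0.03, 0, 0], "grip": 1}, {"rotation": [0, 0, 0], "offset": [-0.06, 0, 0], "grip": 1}, {"rotation": [0, 0, 0], "offset": [-0.09, 0, 0], "grip": 1}, {"rotation": [0, 0, 0], "offset": [-0.12, 0, 0], "grip": 1}, {"rotation": [0, 0, 0], "offset": [-0.15, 0, 0], "grip": 1}, {"rotation": [0, 0, 0], "offset": [-0.18, 0, 0], "grip": 1}, {"rotation": [0, 0, 0], "offset": [-0.2, 0, 0], "grip": 1}, {"rotation": [0, 0, 0], "offset": [-0.2, 0, 0], "grip": 1}, {"rotation": [0, 0, 0], "offset": [-0.2, 0, 0], "grip": 1}]}}

```text
time: 16.15
eef_pos: [0.5183, 0.0487, 0.1094]
ee_rot: [[-0.997, 0.08, -0.0], [0.08, 0.997, 0.0], [0.0, 0.0, -1.0]]
contact_force: [0.5, 0.5, -1.3]
finger_gap: 0.023
```

```bash
python3 -c "from h import *; look('12')"
```

```text
16.15 tcp [0.5183 0.0487 0.1094] tip grate xy,z [0.0094 0.0003] 0.0854 F [ 0.5  0.5 -1.3] gap 0.023 yaw -4.608303391634444
```

View pics/s12z.png

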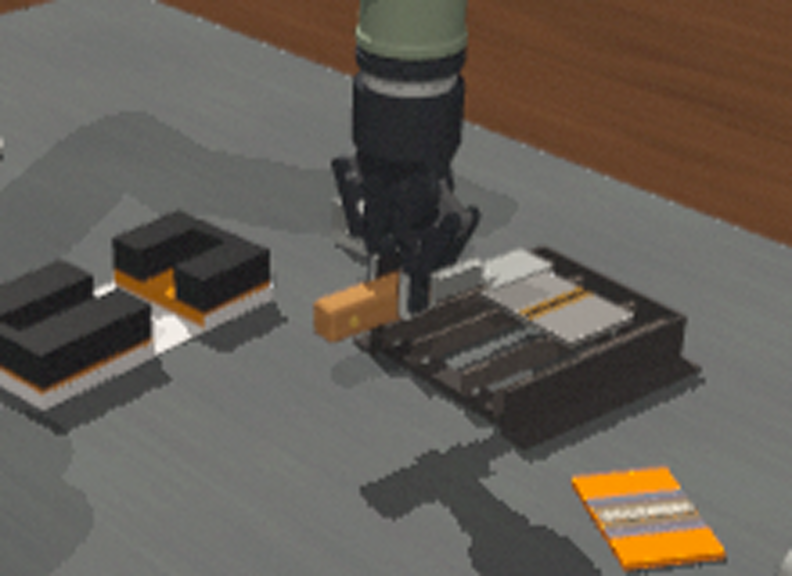

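{"fn": "servo_tool", "kwargs": {"commands": [{"rotation": [0, 0, 0], "offset": [0.2, 0, 0], "grip": 1}, {"rotation": [0, 0, 0], "offset": [0.5, 0, 0], "grip": 1}, {"rotation": [0, 0, 0], "offset": [0.8, 0, 0], "grip": 1}, {"rotation": [0, 0, 0], "offset": [1, 0, 0], "grip": 1}, {"rotation": [0, 0, 0], "offset": [1, 0, 0], "grip": 1}]}}

```text
time: 16.7
eef_pos: [0.4152, 0.0572, 0.1086]
ee_rot: [[-0.997, 0.08, -0.004], [0.08, 0.997, 0.0], [0.004, 0.0, -1.0]]
contact_force: [-0.1, -0.7, -2.5]
finger_gap: 0.023
```

{"fn": "servo_tool", "kwargs": {"commands": [{"rotation": [0, 0, 0], "offset": [0.2, 0, 0], "grip": 1}, {"rotation": [0, 0, 0], "offset": [0.4, 0, 0], "grip": 1}, {"rotation": [0, 0, 0], "offset": [0.45, 0, 0.2], "grip": 1}, {"rotation": [0, 0, 0], "offset": [0.45, 0, 0.5], "grip": 1}, {"rotation": [0, 0, 0], "offset": [0.45, 0, 0.7], "grip": 1}, {"rotation": [0, 0, 0], "offset": [0.45, 0, 0.8], "grip": 1}, {"rotation": [0, 0, 0], "offset": [0.45, 0, 0.8], "grip": 1}, {"rotation": [0, 0, 0], "offset": [0.45, 0, 0.8], "grip": 1}]}}

```text
time: 17.5
eef_pos: [0.375, 0.0603, 0.03]
ee_rot: [[-0.997, 0.08, 0.001], [0.08, 0.997, -0.0], [-0.001, 0.0, -1.0]]
contact_force: [0.5, 0.0, -0.8]
finger_gap: 0.0231
```

```bash
python3 -c "from h import *; look('13')"
```

```text
17.5 tcp [0.375  0.0603 0.03  ] tip grate xy,z [-0.1342  0.0003] 0.0062 F [ 0.5  0.  -0.8] gap 0.0231 yaw -4.608051096328602
```

View pics/s13z.png

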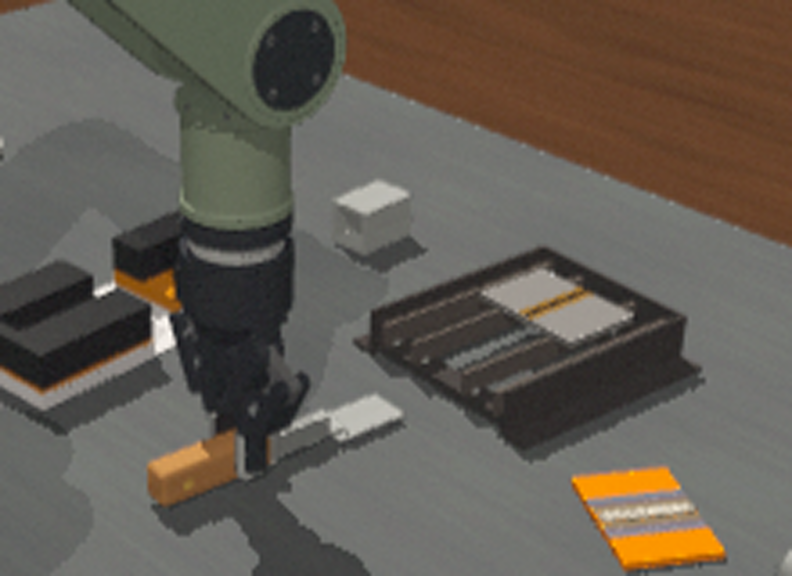

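Coupon lies flat with the dark line up (crop ~(560,305)). Lower the last 4 mm, release and withdraw.

{"fn": "servo_tool", "kwargs": {"commands": [{"rotation": [0, 0, 0], "offset": [0, 0, 0.02], "grip": 1}, {"rotation": [0, 0, 0], "offset": [0, 0, 0.035], "grip": 1}, {"rotation": [0, 0, 0], "offset": [0, 0, 0.045], "grip": 1}, {"rotation": [0, 0, 0], "offset": [0, 0, 0.045], "grip": 1}, {"rotation": [0, 0, 0], "offset": [0, 0, 0.045], "grip": 1}]}}

```text
time: 18.05
eef_pos: [0.3743, 0.0604, 0.0257]
ee_rot: [[-0.997, 0.08, 0.001], [0.08, 0.997, -0.0], [-0.001, -0.0, -1.0]]
contact_force: [-2.2, -0.0, 6.3]
finger_gap: 0.0225
```

{"fn": "servo_tool", "kwargs": {"commands": [{"rotation": [0, 0, 0], "offset": [0, 0, 0], "grip": -1}, {"rotation": [0, 0, 0], "offset": [0, 0, 0], "grip": -1}, {"rotation": [0, 0, 0], "offset": [0, 0, 0], "grip": -1}, {"rotation": [0, 0, 0], "offset": [0, 0, 0], "grip": -1}, {"rotation": [0, 0, 0], "offset": [0, 0, -0.1], "grip": -1}, {"rotation": [0, 0, 0], "offset": [0, 0, -0.4], "grip": -1}, {"rotation": [0, 0, 0], "offset": [0, 0, -0.9], "grip": -1}, {"rotation": [0, 0, 0], "offset": [0, 0, -0.9], "grip": -1}]}}

```text
time: 18.85
eef_pos: [0.3795, 0.0601, 0.1216]
ee_rot: [[-0.997, 0.08, 0.015], [0.08, 0.997, -0.001], [-0.015, 0.0, -1.0]]
contact_force: [1.7, 0.0, 0.7]
finger_gap: 0.0856
```

{"fn": "servo_tool", "kwargs": {"commands": [{"rotation": [0, 0, 0], "offset": [-0.5, 0, -0.5], "grip": -1}, {"rotation": [0, 0, 0], "offset": [-0.9, 0, -1], "grip": -1}, {"rotation": [0, 0, 0], "offset": [-1, 0, -1], "grip": -1}, {"rotation": [0, 0, 0], "offset": [-1, 0, -1], "grip": -1}, {"rotation": [0, 0, 0], "offset": [-1, 0, -1], "grip": -1}]}}

```text
time: 19.35
eef_pos: [0.4737, 0.0523, 0.2153]
ee_rot: [[-0.997, 0.08, 0.0], [0.08, 0.997, 0.0], [-0.0, 0.0, -1.0]]
contact_force: [-0.5, 0.2, -0.2]
finger_gap: 0.0853
```

{"fn": "servo_tool", "kwargs": {"commands": [{"rotation": [0, 0, 0], "offset": [-0.4, 0, -0.1], "grip": -1}, {"rotation": [0, 0, 0], "offset": [-0.7, 0, -0.1], "grip": -1}, {"rotation": [0, 0, 0], "offset": [-0.7, 0, -0.1], "grip": -1}, {"rotation": [0, 0, 0], "offset": [-0.7, 0, -0.1], "grip": -1}, {"rotation": [0, 0, 0], "offset": [-0.7, 0, -0.1], "grip": -1}]}}

```text
time: 19.85
eef_pos: [0.5409, 0.0471, 0.2234]
ee_rot: [[-0.997, 0.08, -0.004], [0.08, 0.997, 0.0], [0.004, 0.0, -1.0]]
contact_force: [0.1, 0.5, -0.3]
finger_gap: 0.0853
```

Run:
```python
from h import *
look('14')
p=cap('wrist','w14'); pickle.dump(p,open('w14.pkl','wb'))
cap('top','t14')
```

```text
19.85 tcp [0.5409 0.0471 0.2234] tip grate xy,z [0.032  0.0004] 0.1988 F [ 0.1  0.5 -0.3] gap 0.0853 yaw -4.59135339513963
```

View pics/w14.png

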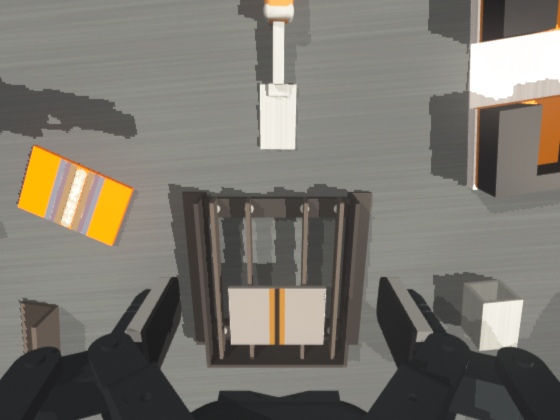

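View pics/s14.png

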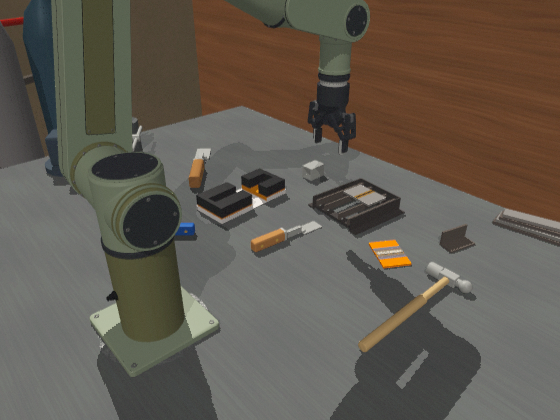

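View pics/t14.png

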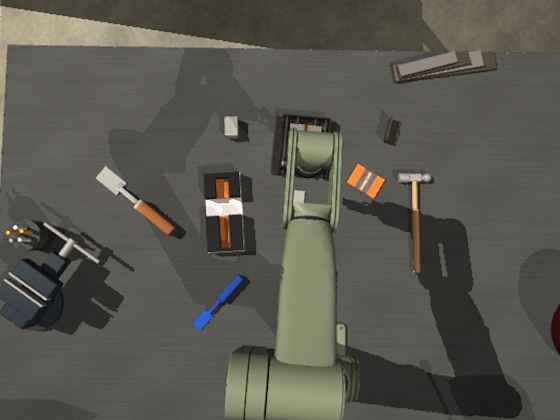

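Run:
```python
from h import *
p=pickle.load(open('w14.pkl','rb'))
W=[onz(p,u,v,.038) for u,v in [(228,288),(326,287),(325,345),(232,346)]]
L=[(-.035,-.05),(-.035,.05),(.035,.05),(.035,-.05)]
t,a,r=rigid2(L,W); print(t,np.degrees(a),np.round(r*1000,1).tolist(),'in grate',GR.T@(t-G))
print(manip.job_done())
```

```text
[0.68226514 0.03591402] -3.701573963284406 [[-1.1, 0.2], [-0.8, -0.5], [1.1, 0.4], [0.8, -0.1]] in grate [0.03542654 0.00065731]
the job is handed in; nothing more can be done
None
```

The coupon is turned over, weld cap down, flat on the grate's bars, and the job is handed in at about 20 s of the 58 s allowed.

- **Choosing the lifter:** I took the orange-handled lifter in the tray (top image about (222, 214)). I left the larger orange one at (136, 201) and the blue one at (216, 303) alone.
- **Lifter handling:** I drew it out by its neck, laid it flat on the bench, let go, and took it again by the wooden handle.
- **Turning the coupon:** I slid the blade about 21 mm under the coupon's edge in the middle slot. I raised it along an arc to upright with no visible sliding, then pushed it over. The gripper did not touch the coupon.
- **Finish:** I laid the lifter flat on the bench, released it and moved the arm clear.

**Last checks:**
- The wrist picture shows the flat face with its thin dark line up. A corner fit at the height expected for a flat plate leaves about 1 mm of error. The coupon's centre is 35 mm past the grate's centre towards the closed end, inside the rims.
- The hammer, both offcuts and the look-alikes are where they were in the first pictures.
- No check failed. The finger gap read about 1–2 mm narrower than the neck and handle widths given, but the grip held.

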